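Hang an inlaid panel on the drying stand by its snap hook

TASK

Take the inlaid panel that carries the steel snap hook out of the rack and turn it round, so that its inlaid face looks the way the drying stand's headed pin points (away from the robot). Push the hook's mouth down onto the pin until the pin is fully home in the hook and the sprung latch has snapped shut underneath it, then let go and leave the panel hanging still on the pin. Leave the other panel, which has no hook, standing in the rack, and do not push the brush and the wax tin about.

Things in the scene. Friction and masses are not known exactly. Their poses are not given: they have to be found in the camera images.
- panel: Framed wooden lid panel, 150 wide (own y), 90 high (z), 18 thick (x), flower inlay on its +x face, plain -x face; a steel snap hook rises from its top edge. 235 mm high overall, 0.24 to 0.36 kg. Stands upright in one of the rack's two slots, inlay towards the robot. Origin: centre of the panel's underside; offsets and heights of the hook are from there.
- grip (a point): Centre of the wooden grip block on top of the hook, 16 (x) by 24 (y) mm, heights 186 to 235 mm; on the panel's own z axis at height 210.5 mm; axes as the panel's.
- seat (a point): Where the pin's centre line lies when fully home in the hook: on the panel's z axis, height 170 mm; axes as the panel's. The mouth below it, 24 mm wide between spine and nose, opens downward; its crown narrows at 45 degrees and centres the pin. The hook is 10 mm thick (x). Its spine, y -22 to -12 mm, runs from the panel's top edge (height 90) up to the crown.
- latch (a joint): Sprung bar, 25 mm long, 4 thick, across the mouth; hinged on the spine at y -14, height 134 mm, tip at the nose. 0 is shut; it folds only up into the mouth (1.3 rad at most, about 1.25 as the pin passes). Its spring pulls it shut: the push takes about 8 to 16 N, more than the panel's weight. It flips shut under the pin once the pin's centre is about 8 mm below the seat.
- stand: Drying stand fixed to the bench: base plate 130 (x) by 120 (y) by 10 mm, post 24 mm square centred at x -30, 212 high, and a level pin, 12 mm diameter, at height 200 mm along own +x from x -18 to +52, ended by a round head (30 diameter, 6 thick) too big for the shut hook. Origin: centre of the base's underside; +x points away from the robot, yaw within 0.3 rad.
- pin_mid (a point): Centre line of the pin at the middle of its free length, x +17 mm, height 200 mm on the stand; axes as the stand's.
- pin_head (a point): Centre of the round head at the pin's free end, x +55 mm, height 200 mm on the stand; axes as the stand's.
- rack: Wooden rack fixed to the bench, 130 (x) by 190 (y) mm, 40 mm high, with two slots along own y at x -30 and +30 mm, each 23 mm wide, slot floor 12 mm above the bench (28 mm deep). Origin: centre of its underside.
- spare: Framed inlaid panel like the other, 150 by 18 by 90 mm, but without a hook; it stands in the other slot of the rack and stays there, its top 102 mm above the bench. Origin: centre of its underside.
- brush: Wooden brush lying on the bench ahead of the robot. Origin: on its underside.
- wax_tin: Low open aluminium tin, 60 mm diameter, 30 mm high, on the bench. Origin: centre of its underside.
- nose_tip (a point): Lower tip of the hook's nose (y +12 to +20 mm), height 130 mm, y +16. Between it and the panel's top edge a 40 mm high gap is open on the +y side only: bring the pin in there (the panel moves towards its own +y), its centre near height 110, until it lies under the mouth, then push the hook straight down 60 mm.
Mind the look-alikes: they are no part of the job. Leave any blue or green look-alike of the stand alone.

How it is judged:
By the outcome, as a careful person would: the job done as asked, in the order asked, and still so for the second after the job is handed in, with the robot touching nothing.
It also fails if it takes over 48 s, if anything falls off the work surface, if the arm or the gripper's body presses on something with over 40 N, if the wrist force passes 120 N, or if a joint passes its speed limit or range.

ROBOT

A 6-joint arm with a two-finger parallel gripper is mounted at the origin on the work surface. World frame = base frame: x ahead of the robot, y to its left, z up, the work surface at z = 0. Lengths are in m, angles in rad, forces in N, time in s.
With the tool pointing down it reaches from about 0.4 to 0.925 m from the base axis. Payload 3.4 kg.
Tool frame: the origin (TCP) lies between the finger pads; the fingertips stand 8 mm ahead of it and the grasp point (between the pads) lies 11 mm behind it; z points along the fingers, y is the line along which they close (so a half turn about z gives the same grasp; the last joint's range is limited). The gripper opens to 85 mm and grips with 20 to 120 N. Pads are 22 mm wide; open, the fingers measure 114 mm over their backs; the gripper's body (76 mm by 85 mm) begins 54 mm behind the grasp point. The pads swing forward as they close: fully open they stand 13 mm farther back than shut.
Start: joints at [1.244, 0.307, 1.506, -0, 1.328, -0.073], TCP at [0.144, 0.557, 0.239] pointing down, gripper open.
Joint ranges: [-3.12, 3.12], [-1.05, 2.28], [0.14, 2.33], [-1.42, 4.57], [0.1, 2.73], [-2.68, 2.68]. Speed limits (rad/s): [2.57, 2.57, 3.14, 3.14, 3.14, 3.14].

INTERFACE

Orientations are given as a unit quaternion [w, x, y, z].
In Python, from workcell import ctrl gives the robot as it stands.
- The arm moves only by the tool step_arm, never from a script. Its argument "series" is text: rows parted by semicolons, each of 7 numbers parted by spaces: the shift along the tool's x, y, z in mm, then the turn, a rotation vector about the tool's x, y, z in degrees, then the closure in counts, from 0 (fully open) to 255 (shut). In form: tx ty tz ax ay az jaw; .... A call has 1 to 5 rows; each row shifts and turns the commanded pose from where the row before left it, along the tool's axes as they then stand; what a row does not reach is not made up. A row lasts 1/8 s, in which the tool goes at most 62.5 mm and 10.7 degrees, less where a joint would pass 70% of its speed; a pose out of reach is approached as far as the arm can. A call with a gripper value outside its range is refused whole. The fingers move at their own pace and stop on an object; "squeeze" is the grip in N (left out, the last holds). Time passes only in rows, so rows that do not move let the fingers close. It gives the time, the measured TCP pose, the force, the opening and the grip force at its end, in the units of the state.
- ctrl.state(): the state, without advancing time (a new reading comes with each control period).
- ctrl.grab_frame(name): name is "scene" or "top" or "wrist"; returns the picture (420x560x3 uint8, red, green, blue); there is no depth.
- ctrl.camera_params(name): a dict with "mtx" (3x3 intrinsics, pixels), "view" (4x4, takes a point from world to camera coordinates); the wrist camera has in their place "tool_from_camera" (4x4, takes a point from camera to tool coordinates, whose origin is the TCP and whose axes are the flange's). Camera axes: x right, y down, z forward; pixel columns grow to the right and rows downward; lengths in m; the calibration is good to about 2 mm. A picture is of the moment at which its call begins: read the wrist's pose just before it. camera_params takes no time and is no camera call.
- ctrl.close_job(): hands the job in; it is judged then, once.
Trained networks look in the newest picture that a camera, given by its name, has taken for a name from the list of things; names that differ only in an ending like _2 or _b are one class to them, and where a whole thing is asked for, a point or a joint stands for the part that bears it (a point fixed in the world has none). Each returns a list of dicts, best first, with "conf" (0 to 1); they miss things now and then, are a little off and sometimes report something else, mostly with a low value. They report only what shows in the picture. A call takes as long as a camera call. They do not tell look-alikes from the thing itself.
- ctrl.boxes_of(camera, label): "position" ([column, row] in pixels, amid what is visible of it).
The state is a dict: "clock": time; "joint_pos": joint angles; "joint_velocities": joint speeds; "effort": joint torques, N m; "ee_pos": TCP position; "orientation": TCP orientation; "wrist_force": force on the tool from outside, world axes, zero at the start; "ft_torque": the same for the moment, N m; "width": finger opening in m; "gripper_force": force on a finger pad.
Only numpy, scipy, OpenCV 4.12 (cv2) and the standard library are available. Lean on these libraries where they do the work, as an engineer would, in place of code of your own. Each camera call takes 0.05 s, during which the arm holds its last target. There are 200 camera calls.

## Working session

There is one attempt and no reset: what is moved stays moved. The work goes in short steps, Python scripts to look and compute and a tool call to move; the robot and the scene stay as the last step left them, time stands still between calls to the robot, and variables do not carry over. Pictures are saved under pics/ and viewed, at most 10 in all, crops included, and the job is handed in when it is done.

Besides the shell and the picture viewer there is one more tool, called after "Request:" by a JSON object that holds its "api" and its "payload". step_arm: Moves the arm, as the interface text tells. Its arguments: {"type":"object","properties":{"series":{"type":"string"},"squeeze":{"type":"number"}},"required":["series"]}

```bash
ls; mkdir -p pics; python3 - <<'E'
from workcell import ctrl
import cv2,numpy as np
s=ctrl.state();print(s)
ims=[]
for c in ("scene","top"):
    im=ctrl.grab_frame(c);cv2.imwrite(f"pics/{c}0.png",im[...,::-1]);ims.append(im)
    p=ctrl.camera_params(c);print(c,np.round(p["mtx"],1).tolist(),np.round(p["view"],4).tolist())
    for l in ("panel","grip","stand","pin_head","pin_mid","rack","spare","nose_tip","seat","brush","wax_tin"):
        print(c,l,[(np.round(d["position"],1).tolist(),round(d["conf"],2)) for d in ctrl.boxes_of(c,l)][:4])
print(ctrl.camera_params("wrist"))
E
```

```text
pics
{'clock': 0.0, 'joint_pos': array([ 1.24452002e+00,  3.07611392e-01,  1.50767449e+00, -2.11987704e-06,
        1.32838876e+00, -7.35408765e-02]), 'joint_velocities': array([ 1.72126550e-03, -1.71573893e-04,  6.15873507e-05, -6.40923292e-04,
        1.67779777e-03, -1.88013056e-03]), 'effort': array([-5.77147293e-04, -4.57534611e+01, -2.51917577e+01, -3.69574482e-04,
        1.35079469e-02,  1.33838191e-05]), 'ee_pos': array([0.14361041, 0.55607833, 0.23835861]), 'orientation': array([-2.05712531e-04,  1.26031337e-01,  9.92025715e-01, -1.02046861e-03]), 'wrist_force': array([-0.1544073 , -0.24209378,  0.14220671]), 'ft_torque': array([-0.03527352,  0.00406612,  0.00152479]), 'gripper_force': 0.0, 'width': 0.08567326091085427}
scene [[402.2, 0.0, 277.0], [0.0, 402.2, 207.8], [0.0, 0.0, 1.0]] [[0.1373, 0.9905, -0.0034, -0.1627], [0.5647, -0.0811, -0.8213, -0.1303], [-0.8138, 0.1108, -0.5705, 1.4295], [0.0, 0.0, 0.0, 1.0]]
scene panel [([139.7, 242.7], 0.63)]
scene grip [([137.6, 242.1], 0.55)]
scene stand [([315.7, 249.2], 0.96), ([422.9, 204.0], 0.9), ([127.8, 347.8], 0.84), ([404
[... 1209 characters left out ...]
pare [([399.6, 174.1], 0.88), ([407.1, 195.8], 0.23)]
top nose_tip [([406.2, 194.6], 0.76)]
top seat [([408.2, 193.6], 0.65)]
top brush []
top wax_tin [([337.2, 136.0], 0.71)]
{'mtx': array([[296.43398072,   0.        , 280.29323919],
       [  0.        , 296.43398072, 210.51210386],
       [  0.        ,   0.        ,   1.        ]]), 'tool_from_camera': array([[-1.06557133e-05, -9.63224752e-01, -2.68696999e-01,
         6.71923225e-02],
       [ 9.99999843e-01,  1.40383546e-04, -5.42903785e-04,
         4.31054158e-04],
       [ 5.60659001e-04, -2.68696962e-01,  9.63224599e-01,
        -1.34742446e-01],
       [ 0.00000000e+00,  0.00000000e+00,  0.00000000e+00,
         1.00000000e+00]])}
```

View pics/scene0.png

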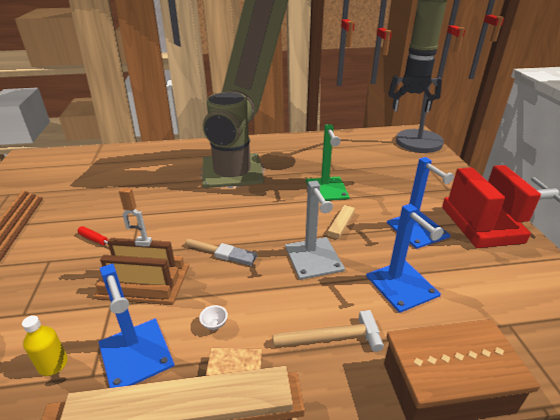

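View pics/top0.png

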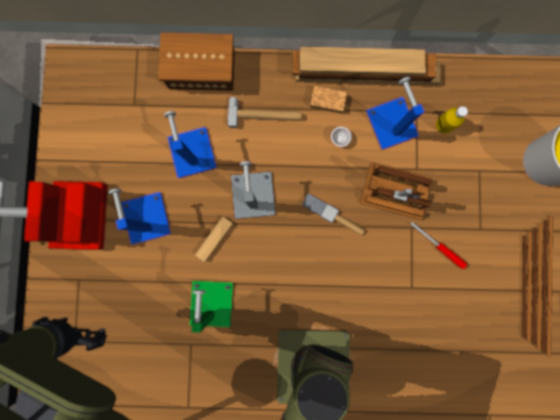

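The grey stand is the target: its base is near top (253,194) and scene (315,258). The hook panel stands in the rack slot nearer the robot, with its grip at top (408,195) and scene (127,200). I'll zoom in on both.

```bash
cat > h.py <<'E'
import cv2,numpy as np
from workcell import ctrl
def P(c):
    p=ctrl.camera_params(c);return p["mtx"],p["view"]
def ray(c,uv,z):
    K,V=P(c);d=V[:3,:3].T@np.linalg.solve(K,[*uv,1]);o=-V[:3,:3].T@V[:3,3]
    return o+d*(z-o[2])/d[2]
def proj(c,X):
    K,V=P(c);q=K@(V[:3,:3]@np.asarray(X)+V[:3,3]);return q[:2]/q[2]
def tri(a,b):
    A=[]
    for c,uv in (a,b):
        K,V=P(c);M=K@V[:3];A+=[uv[0]*M[2]-M[0],uv[1]*M[2]-M[1]]
    X=np.linalg.svd(np.array(A))[2][-1];return X[:3]/X[3]
E
python3 - <<'E'
from h import *
t=cv2.imread("pics/top0.png");s=cv2.imread("pics/scene0.png")
def crop(im,x,y,w,h,W,H): return cv2.resize(im[y:y+h,x:x+w],(W,H),interpolation=cv2.INTER_CUBIC)
a=crop(t,350,150,100,75,400,300);b=crop(t,220,150,75,75,400,300) if 0 else crop(t,210,150,100,75,400,300)
c=crop(s,80,180,133,100,400,300) if 0 else crop(s,80,180,120,90,400,300);d=crop(s,270,175,100,75,400,300)
cv2.imwrite("pics/z0.png",np.vstack([np.hstack([a,b]),np.hstack([c,d])]))
E
```

```text
(no output)
```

View pics/z0.png

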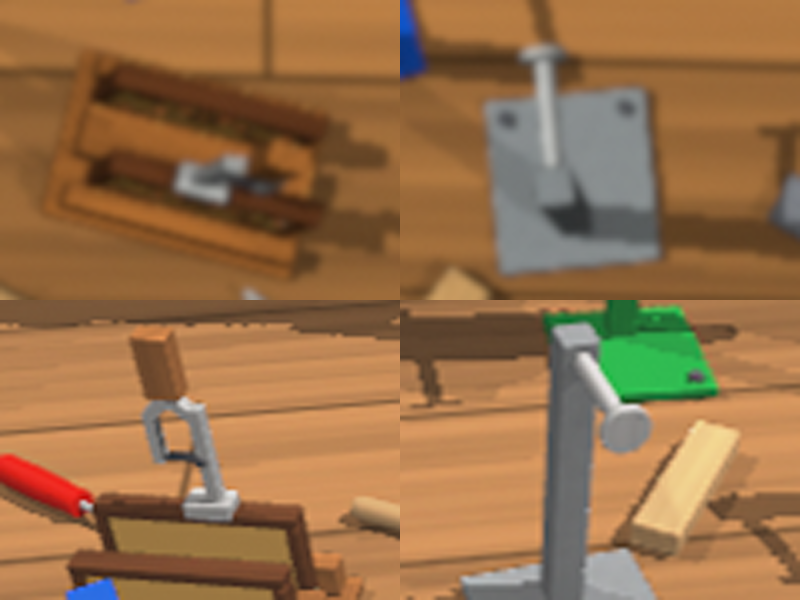

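```bash
python3 - <<'E'
from h import *
r=lambda v:np.round(v,4)
print("cams",[r(-P(c)[1][:3,:3].T@P(c)[1][:3,3]) for c in("top","scene")])
T=lambda x,y,ox:np.array([ox+x/4-.375,150+y/4-.375])
S=lambda x,y,ox,oy,f:np.array([ox+x*f-.35,oy+y*f-.35])
# stand
h_t=T(541-400,52,210); p_t=T(550-400,165,210)
h_s=S(226,128,270,175,.25)
print("head scene z.2",r(ray("scene",h_s,.2)),"top",r(ray("top",h_t,.2)),"root",r(ray("top",p_t,.2)),"tri",r(tri(("scene",h_s),("top",h_t))))
print("base corners",[r(ray("top",T(x-400,y,210),.01)) for x,y in((486,103),(646,88),(659,258),(499,273))])
# panel
g=S(155,33,80,180,.3); gb=S(158,65,80,180,.3)
G=ray("scene",g,.247);print("grip top",r(G),r(ray("scene",gb,.2225)), "proj top",proj("top",G), "crop",(proj("top",G)-[350,150])*4)
print("rack spare top edge",[r(ray("top",T(x,y,350),.102)) for x,y in((108,72),(328,125))])
print("rack outer",[r(ray("top",T(x,y,350),.04)) for x,y in((88,50),(45,212),(292,274))])
# hook panel top corners in scene, z=.102
print("panel top corners",[r(ray("scene",S(x,y,80,180,.3),.102)) for x,y in((98,198),(305,210))])
E
```

```text
cams [array([0.3408, 0.1008, 1.2273]), array([ 1.2593, -0.0079,  0.7079])]
head scene z.2 [0.546  0.1994 0.2   ] top [0.5532 0.1963 0.2   ] root [0.4813 0.1883 0.2   ] tri [0.5524 0.1967 0.2046]
base corners [array([0.5528, 0.2538, 0.01  ]), array([0.5672, 0.1346, 0.01  ]), array([0.4399, 0.1214, 0.01  ]), array([0.4257, 0.2396, 0.01  ])]
grip top [ 0.4875 -0.2305  0.247 ] [ 0.4875 -0.2338  0.2225] proj top [419.84057241 190.01649086] crop [279.36228963 160.06596344]
rack spare top edge [array([ 0.5688, -0.16  ,  0.102 ]), array([ 0.5355, -0.3123,  0.102 ])]
rack outer [array([ 0.5973, -0.1596,  0.04  ]), array([ 0.4772, -0.1291,  0.04  ]), array([ 0.4366, -0.3082,  0.04  ])]
panel top corners [array([ 0.4674, -0.3038,  0.102 ]), array([ 0.502 , -0.1562,  0.102 ])]
```

```bash
cat >> h.py <<'E'
from scipy.spatial.transform import Rotation as Ro
def down(yaw): # tool z down, tool x at yaw (deg)
    return Ro.from_euler("z",yaw,degrees=True)*Ro.from_euler("x",180,degrees=True)
def cur():
    s=ctrl.state();q=s["orientation"];return s["ee_pos"],Ro.from_quat([q[1],q[2],q[3],q[0]])
def yawof(R): x=R.apply([1,0,0]);return np.degrees(np.arctan2(x[1],x[0]))
def plan(segs,jaw,start=None,polar=True):
    """segs: list of (pos,total yaw change deg,n rows, polar)"""
    p,R=start or cur();yaw=yawof(R);out=[]
    for pos,dy,n,pol in segs:
        pos=np.array(pos,float);p0=p.copy();y0=yaw
        for i in range(1,n+1):
            f=i/n
            if pol:
                r0,r1=np.hypot(*p0[:2]),np.hypot(*pos[:2]);a0,a1=np.arctan2(p0[1],p0[0]),np.arctan2(pos[1],pos[0])
                r=r0+(r1-r0)*f;a=a0+(a1-a0)*f;t=np.array([r*np.cos(a),r*np.sin(a),p0[2]+(pos[2]-p0[2])*f])
            else: t=p0+(pos-p0)*f
            d=np.round(R.inv().apply(t-p)*1000)
            rv=np.round(np.degrees((R.inv()*down(y0+dy*f)).as_rotvec()),1)
            out.append(" ".join(f"{v:g}" for v in [*(d+0.),*(rv+0.),jaw]))
            p=p+R.apply(d/1000);R=R*Ro.from_rotvec(np.radians(rv))
        yaw=y0+dy
    for i in range(0,len(out),5): print("; ".join(out[i:i+5]))
    print("end",np.round(p,4),round(yawof(R),2))
E
python3 - <<'E'
from h import *
plan([((.15,.56,.36),0,2,False),((.487,-.231,.36),-178.7,18,True)],0)
E
```

```text
-3 2 -60 0 0 0 0; -2 3 -61 0 0 0 0; -56 -6 0 0 0 9.9 0; -56 -1 0 0 0 10 0; -56 3 0 0 0 9.9 0
-55 8 0 0 0 9.9 0; -55 11 0 0 0 9.9 0; -53 15 0 0 0 10 0; -51 19 0 0 0 9.9 0; -50 23 0 0 0 9.9 0
-48 27 0 0 0 10 0; -45 30 0 0 0 9.9 0; -43 33 0 0 0 9.9 0; -40 36 0 0 0 9.9 0; -37 39 0 0 0 10 0
-34 42 0 0 0 9.9 0; -30 43 0 0 0 9.9 0; -27 46 0 0 0 9.9 0; -23 47 0 0 0 10 0; -20 49 0 0 0 9.9 0
end [ 0.4867 -0.2308  0.3603] -13.18
```

Request:
{"api": "step_arm", "payload": {"series": "-3 2 -60 0 0 0 0; -2 3 -61 0 0 0 0; -56 -6 0 0 0 9.9 0; -56 -1 0 0 0 10 0; -56 3 0 0 0 9.9 0"}}

```text
clock: 1.82
ee_pos: [0.3026, 0.4869, 0.3605]
orientation: [0.0, 0.379, 0.925, 0.0]
wrist_force: [-0.2, 0.7, -0.2]
width: 0.0854
gripper_force: 0.0
```

Request:
{"api": "step_arm", "payload": {"series": "-55 8 0 0 0 9.9 0; -55 11 0 0 0 9.9 0; -53 15 0 0 0 10 0; -51 19 0 0 0 9.9 0; -50 23 0 0 0 9.9 0"}}

```text
clock: 2.45
ee_pos: [0.4854, 0.2828, 0.3602]
orientation: [0.0, 0.733, 0.681, 0.0]
wrist_force: [0.1, 0.3, 0.1]
width: 0.0853
gripper_force: 0.0
```

Request:
{"api": "step_arm", "payload": {"series": "-48 27 0 0 0 10 0; -45 30 0 0 0 9.9 0; -43 33 0 0 0 9.9 0; -40 36 0 0 0 9.9 0; -37 39 0 0 0 10 0"}}

```text
clock: 3.08
ee_pos: [0.55, 0.0222, 0.3602]
orientation: [0.0, 0.951, 0.31, 0.0]
wrist_force: [0.8, -0.6, -0.1]
width: 0.0856
gripper_force: 0.0
```

Request:
{"api": "step_arm", "payload": {"series": "-34 42 0 0 0 9.9 0; -30 43 0 0 0 9.9 0; -27 46 0 0 0 9.9 0; -23 47 0 0 0 10 0; -20 49 0 0 0 9.9 0"}}

```text
clock: 3.7
ee_pos: [0.4862, -0.2325, 0.3602]
orientation: [0.0, 0.993, -0.118, 0.0]
wrist_force: [0.4, -0.1, 0.8]
width: 0.0854
gripper_force: 0.0
```

```bash
cat >> h.py <<'E'
def wcam():
    p,R=cur();c=ctrl.camera_params("wrist");C=c["tool_from_camera"];T=np.eye(4);T[:3,:3]=R.as_matrix();T[:3,3]=p
    return c["mtx"],np.linalg.inv(T@C)
def wproj(W,X):
    K,V=W;q=K@(V[:3,:3]@np.asarray(X)+V[:3,3]);return q[:2]/q[2]
def wray(W,uv,z):
    K,V=W;d=V[:3,:3].T@np.linalg.solve(K,[*uv,1]);o=-V[:3,:3].T@V[:3,3];return o+d*(z-o[2])/d[2]
def frame(o,yaw,X):
    return np.asarray(o)+Ro.from_euler("z",yaw,degrees=True).apply(np.asarray(X,float))
E
python3 - <<'E'
from h import *
import pickle
p,R=cur();print(p,yawof(R))
W=wcam();im=ctrl.grab_frame("wrist")[...,::-1].copy();pickle.dump((W,im),open("w1.pkl","wb"))
for l in("grip","panel"):print(l,ctrl.boxes_of("wrist",l)[:2])
o=(.4865,-.231,.012)
for z in(.186,.235):
    q=np.array([wproj(W,frame(o,166.8,(x,y,z))) for x,y in((8,12),(8,-12),(-8,-12),(-8,12))if 1] if 0 else [wproj(W,frame(o,166.8,(x/1000,y/1000,z))) for x,y in((8,12),(8,-12),(-8,-12),(-8,12))])
    print(q.round(1).tolist());cv2.polylines(im,[(q*16).astype(int)],True,(255,255,0),1,cv2.LINE_AA,4)
q=np.array([wproj(W,frame(o,166.8,(x/1000,y/1000,.09))) for x,y in((9,75),(9,-75),(-9,-75),(-9,75))]);cv2.polylines(im,[(q*16).astype(int)],True,(0,255,255),1,cv2.LINE_AA,4)
cv2.imwrite("pics/w1.png",cv2.resize(im,(800,600)))
E
```

```text
[ 0.48624347 -0.23249718  0.36022299] -13.51195438408033
grip [{'position': [284.5, 177.0], 'conf': 0.68}, {'position': [279.9, 147.5], 'conf': 0.62}]
panel []
[[290.7, 205.0], [267.5, 205.1], [267.2, 189.9], [290.8, 189.8]]
[[292.6, 219.1], [265.2, 219.2], [264.9, 201.5], [292.7, 201.3]]
```

View pics/w1.png

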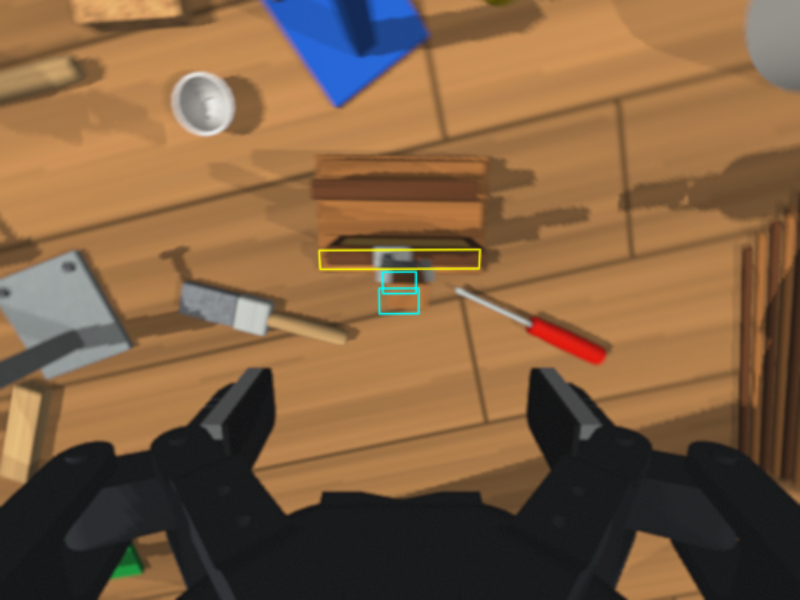

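The overlay matches the panel top (yellow box, 800x600 picture, columns 320–480, row 258). The grip is hard to see against the bench, so I'll zoom in.

```bash
python3 - <<'E'
import pickle,cv2
W,im=pickle.load(open("w1.pkl","rb"))
c=im[155:230,230:330];c=cv2.convertScaleAbs(c,alpha=1.4)
cv2.imwrite("pics/w1z.png",cv2.resize(c,(800,600),interpolation=cv2.INTER_CUBIC))
E
```

```text
(no output)
```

View pics/w1z.png

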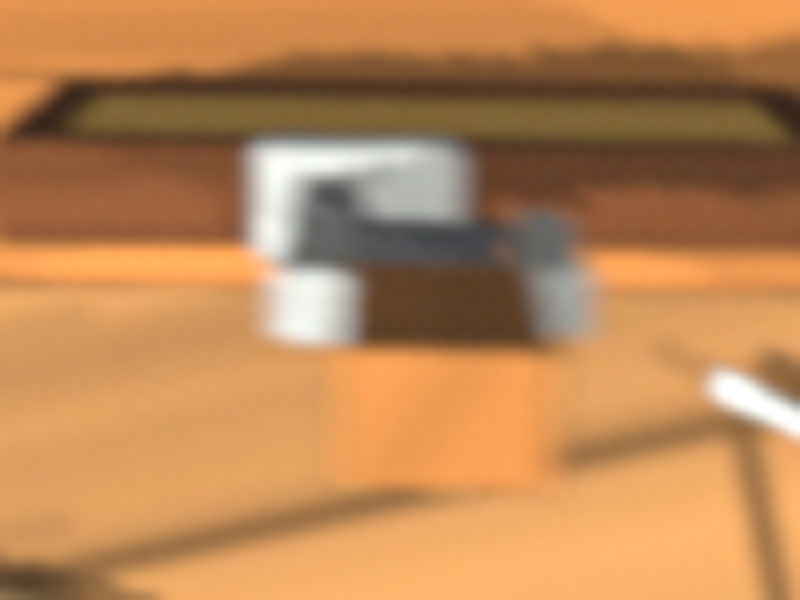

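```bash
python3 - <<'E'
from h import *
import pickle
W,im=pickle.load(open("w1.pkl","rb"))
uv=lambda x,y:(x/8+230-.44,y/8+155-.44)
G=wray(W,uv(447,418),.247);print(G)
a,b=wray(W,uv(345,350),.247),wray(W,uv(550,350),.247);print(np.linalg.norm(a-b))
a,b=wray(W,uv(5,243),.102),wray(W,uv(795,247),.102);d=b-a;print("panel line yaw",np.degrees(np.arctan2(d[1],d[0]))+90)
plan([((G[0],G[1],.30),0,1,False),((G[0],G[1],.2135),0,3,False)],0)
E
```

```text
[ 0.48825934 -0.23728576  0.247     ]
0.02200926124578799
panel line yaw -13.813885784175014
4 4 60 0 0 0 0; 0 0 29 0 0 0 0; 0 0 29 0 0 0 0; 0 0 29 0 0 0 0
end [ 0.4885 -0.2378  0.2132] -13.42
```

The grip top spans zoomed columns 340–555 and rows 350–487, which puts it at world (0.488, -0.237). Going down to grasp it.

Request:
{"api": "step_arm", "payload": {"series": "4 4 60 0 0 0 0; 0 0 29 0 0 0 0; 0 0 29 0 0 0 0; 0 0 29 0 0 0 0; 0 0 0 0 0 0 0", "squeeze": 70}}

```text
clock: 4.47
ee_pos: [0.4886, -0.2334, 0.2112]
orientation: [-0.001, 0.994, -0.114, -0.003]
wrist_force: [-0.1, -0.0, 0.1]
width: 0.0854
gripper_force: 0.0
```

Request:
{"api": "step_arm", "payload": {"series": "0 0 0 0 0 0 255; 0 0 0 0 0 0 255; 0 0 0 0 0 0 255; 0 0 0 0 0 0 255; 0 0 0 0 0 0 255", "squeeze": 70}}

```text
clock: 5.1
ee_pos: [0.4905, -0.2358, 0.2144]
orientation: [0.0, 0.993, -0.115, 0.001]
wrist_force: [0.2, 1.4, 6.2]
width: 0.023
gripper_force: 69.6
```

```bash
python3 - <<'E'
from h import *
p,R=cur();print(p,yawof(R))
plan([((p[0],p[1],.374),0,5,False),((.5217,.1215,.372),199.6,20,True)],255)
E
```

```text
[ 0.49046928 -0.2358241   0.21443601] -13.191099449539456
0 0 -32 0 -0.1 0 255; 0 0 -32 0 0 0 255; 0 0 -32 0 0 0 255; 0 0 -32 0 0 0 255; 0 0 -32 0 0 0 255
3 -18 0 0 0 -10 255; 6 -18 0 0 0 -10 255; 8 -16 0 0 0 -9.9 255; 10 -15 0 0 0 -10 255; 13 -14 1 0 0 -10 255
14 -11 0 0 0 -10 255; 16 -10 0 0 0 -10 255; 16 -7 0 0 0 -9.9 255; 18 -5 0 0 0 -10 255; 18 -2 0 0 0 -10 255
19 0 0 0 0 -10 255; 18 2 0 0 0 -10 255; 17 6 1 0 0 -9.9 255; 17 7 0 0 0 -10 255; 15 10 0 0 0 -10 255
14 12 0 0 0 -10 255; 12 14 0 0 0 -10 255; 10 15 0 0 0 -9.9 255; 7 16 0 0 0 -10 255; 6 18 0 0 0 -10 255
end [0.5215 0.1219 0.3723] -173.59
```

Request:
{"api": "step_arm", "payload": {"series": "0 0 -32 0 0 0 255; 0 0 -32 0 0 0 255; 0 0 -32 0 0 0 255; 0 0 -32 0 0 0 255; 0 0 -32 0 0 0 255"}}

```text
clock: 5.72
ee_pos: [0.4888, -0.2353, 0.373]
orientation: [-0.0, 0.993, -0.115, -0.001]
wrist_force: [0.8, 0.2, -3.4]
width: 0.0233
gripper_force: 69.9
```

Request:
{"api": "step_arm", "payload": {"series": "3 -18 0 0 0 -10 255; 6 -18 0 0 0 -10 255; 8 -16 0 0 0 -9.9 255; 10 -15 0 0 0 -10 255; 13 -14 1 0 0 -10 255"}}

```text
clock: 6.35
ee_pos: [0.5197, -0.1481, 0.3709]
orientation: [-0.001, 0.948, 0.318, -0.001]
wrist_force: [0.0, 0.0, -3.6]
width: 0.0233
gripper_force: 69.9
```

Request:
{"api": "step_arm", "payload": {"series": "14 -11 0 0 0 -10 255; 16 -10 0 0 0 -10 255; 16 -7 0 0 0 -9.9 255; 18 -5 0 0 0 -10 255; 18 -2 0 0 0 -10 255"}}

```text
clock: 6.98
ee_pos: [0.5356, -0.0587, 0.3709]
orientation: [-0.001, 0.726, 0.688, -0.001]
wrist_force: [-0.1, 0.1, -3.3]
width: 0.0234
gripper_force: 69.9
```

Request:
{"api": "step_arm", "payload": {"series": "19 0 0 0 0 -10 255; 18 2 0 0 0 -10 255; 17 6 1 0 0 -9.9 255; 17 7 0 0 0 -10 255; 15 10 0 0 0 -10 255"}}

```text
clock: 7.6
ee_pos: [0.5352, 0.0326, 0.3699]
orientation: [-0.001, 0.368, 0.93, -0.001]
wrist_force: [-0.0, 0.1, -3.6]
width: 0.0231
gripper_force: 69.9
```

Request:
{"api": "step_arm", "payload": {"series": "14 12 0 0 0 -10 255; 12 14 0 0 0 -10 255; 10 15 0 0 0 -9.9 255; 7 16 0 0 0 -10 255; 6 18 0 0 0 -10 255"}}

```text
clock: 8.22
ee_pos: [0.5221, 0.1181, 0.371]
orientation: [0.001, -0.058, 0.998, -0.005]
wrist_force: [6.3, -19.4, 6.7]
width: 0.023
gripper_force: 78.5
```

The panel's edge is touching the pin because I came in too low with too little offset. Backing off and up.

Request:
{"api": "step_arm", "payload": {"series": "0 -25 0 0 0 0 255; 0 -25 0 0 0 0 255; 0 0 0 0 0 0 255"}}

```text
clock: 8.6
ee_pos: [0.5258, 0.0709, 0.37]
orientation: [-0.001, -0.055, 0.998, -0.0]
wrist_force: [0.6, 0.7, -3.5]
width: 0.0237
gripper_force: 70.6
```

```bash
python3 - <<'E'
from h import *
import pickle
s=ctrl.state();p,R=cur();print(p,yawof(R),s["wrist_force"],s["ft_torque"],s["gripper_force"],s["clock"])
S=ctrl.grab_frame("scene")[...,::-1];T=ctrl.grab_frame("top")[...,::-1];W=wcam();w=ctrl.grab_frame("wrist")[...,::-1]
pickle.dump((S,T,W,w),open("f2.pkl","wb"))
z=lambda im,x,y,w,h:cv2.resize(im[y:y+h,x:x+w],(400,300),interpolation=cv2.INTER_CUBIC)
cv2.imwrite("pics/z2.png",np.vstack([np.hstack([z(S,210,90,200,150),z(S,230,110,120,90)]),np.hstack([z(T,210,120,120,90),cv2.resize(w,(400,300))])]))
E
```

```text
[0.52577737 0.07086461 0.37001811] -173.7118470594826 [ 0.59944286  0.70905745 -3.53029957] [ 0.06592267  0.03352694 -0.00490237] 70.62488436698914 8.6
```

View pics/z2.png

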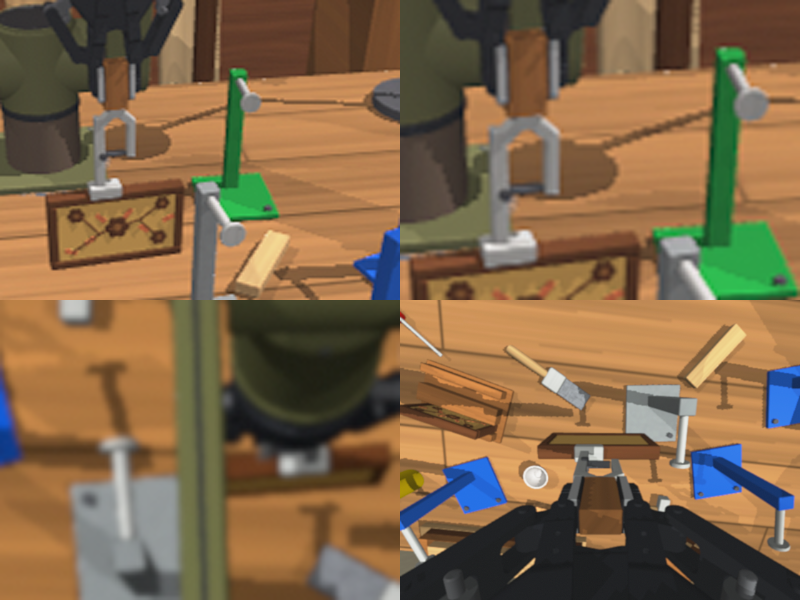

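```bash
cat >> h.py <<'E'
PTS=np.array([(9,y,z) for y,z in((-75,0),(75,0),(75,90),(-75,90))]+[(-9,75,90),(-9,-75,90)]+[(5,y,z) for y,z in((12,130),(20,130),(-22,92),(-12,92))]+[(8,y,z) for y,z in((-12,186),(12,186))])/1000.
def overlay(im,pr,col,sc,off):
    q=[(np.array(pr(X))-off+.5)*sc-.5 for X in PTS]
    L=[(0,1),(1,2),(2,3),(3,0),(2,4),(4,5),(5,3),(6,7),(8,9),(10,11)]
    for a,b in L: cv2.line(im,tuple(np.round(q[a]*8).astype(int)),tuple(np.round(q[b]*8).astype(int)),col,1,cv2.LINE_AA,3)
E
python3 - <<'E'
from h import *
import pickle
S,T,W,w=pickle.load(open("f2.pkl","rb"))
K,V=W;M=np.linalg.inv(V);C=ctrl.camera_params("wrist")["tool_from_camera"];TT=M@np.linalg.inv(C)
p=TT[:3,3];yaw=np.degrees(np.arctan2(TT[1,0],TT[0,0]))+180
o=p-[0,0,.2024]
f=lambda X:frame(o,yaw,X)
a=cv2.resize(S[112:227,228:318],(450,575),interpolation=cv2.INTER_CUBIC);overlay(a,lambda X:proj("scene",f(X)),(255,255,0),5,np.array([228,112]))
b=cv2.resize(w[170:320,188:363],(350,300),interpolation=cv2.INTER_CUBIC);overlay(b,lambda X:wproj(W,f(X)),(255,255,0),2,np.array([188,170]))
c=np.zeros((575,800,3),np.uint8);c[:,:450]=a;c[:300,450:]=b
cv2.imwrite("pics/z3.png",c);print(o,yaw)
print([np.round((proj("scene",f(X))-[228,112]+.5)*5-.5).tolist() for X in PTS])
print([np.round((wproj(W,f(X))-[188,170]+.5)*2-.5+[450,0]).tolist() for X in PTS])
E
```

```text
[0.52580133 0.07242152 0.16794554] 6.371862857696044
[[45.0, 568.0], [368.0, 518.0], [375.0, 349.0], [31.0, 396.0], [363.0, 329.0], [25.0, 374.0], [231.0, 282.0], [249.0, 279.0], [153.0, 370.0], [176.0, 367.0], [173.0, 169.0], [231.0, 162.0]]
[[506.0, 53.0], [764.0, 53.0], [807.0, 98.0], [463.0, 98.0], [810.0, 58.0], [460.0, 58.0], [667.0, 119.0], [689.0, 119.0], [584.0, 90.0], [607.0, 90.0], [592.0, 195.0], [678.0, 195.0]]
```

View pics/z3.png

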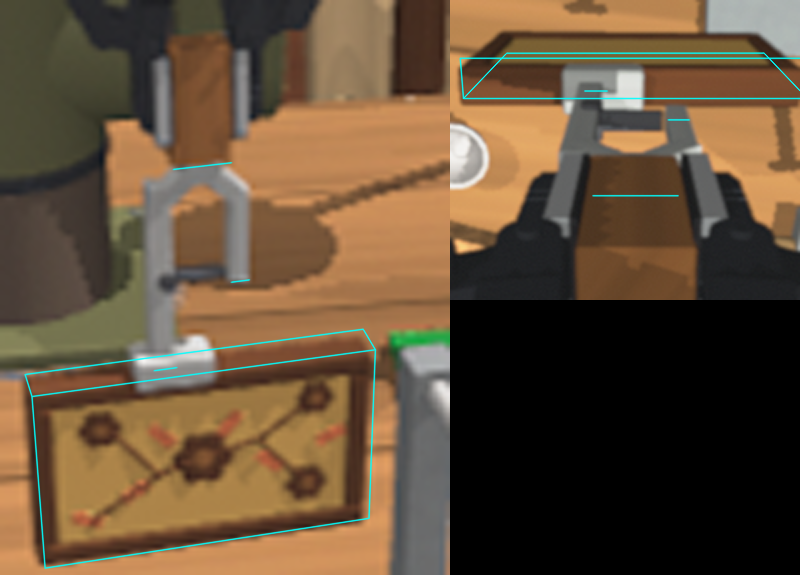

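The wireframe matches in both views: inlay facing away from the robot, panel upright, no slip. In the composite the nose tip is at (240,281) and the panel top right corner at (372,349). Now lower it and slide it towards the pin.

Request:
{"api": "step_arm", "payload": {"series": "0 0 26 0 0 0 255; 0 0 26 0 0 0 255; 0 0 26 0 0 0 255; 0 15 0 0 0 0 255; 0 25 0 0 0 0 255"}}

```text
clock: 9.38
ee_pos: [0.5221, 0.1134, 0.294]
orientation: [0.0, -0.056, 0.998, 0.0]
wrist_force: [0.7, -0.0, -3.1]
width: 0.023
gripper_force: 70.4
```

Request:
{"api": "step_arm", "payload": {"series": "0 25 0 0 0 0 255; 0 15 0 0 0 0 255; 0 10 0 0 0 0 255; 0 0 0 0 0 0 255"}}

```text
clock: 9.88
ee_pos: [0.5164, 0.1625, 0.2936]
orientation: [0.0, -0.057, 0.998, -0.0]
wrist_force: [-1.0, -0.5, -3.4]
width: 0.0232
gripper_force: 70.6
```

```bash
cat > look.py <<'E'
from h import *
import pickle,sys
n=sys.argv[1];p,R=cur();yaw=yawof(R)+180;print(p,yaw)
W=wcam();w=ctrl.grab_frame("wrist")[...,::-1];S=ctrl.grab_frame("scene")[...,::-1]
pickle.dump((S,W,w,p,yaw),open(f"f{n}.pkl","wb"))
f=lambda X:frame(p-[0,0,.2024],yaw,X)
st=np.array([.4964,.1880,0])
g=lambda X:frame(st,6.3,X)
a=cv2.resize(S[115:230,260:350],(450,575),interpolation=cv2.INTER_CUBIC)
b=cv2.resize(w[150:330,200:410],(350,300),interpolation=cv2.INTER_CUBIC)
for im,pr,sc,off in((a,lambda X:proj("scene",X),5,np.array([260,115])),(b,lambda X:wproj(W,X),350/210,np.array([200,150]))):
    overlay(im,lambda X:pr(f(X)),(255,255,0),sc,off)
    t=np.linspace(0,2*np.pi,24)
    for xx,rr in((.052,.015),(.058,.015),(-.018,.006),(.017,.006)):
        q=np.array([pr(g((xx,rr*np.cos(k),.2+rr*np.sin(k)))) for k in t]);q=(q-off+.5)*sc-.5
        cv2.polylines(im,[np.round(q*8).astype(int)],True,(255,0,255),1,cv2.LINE_AA,3)
c=np.zeros((575,800,3),np.uint8);c[:,:450]=a;c[:300,450:]=b
cv2.imwrite(f"pics/z{n}.png",c)
E
python3 look.py 4
```

```text
[0.51635233 0.16248675 0.29363104] 6.488520811535409
```

View pics/z4.png

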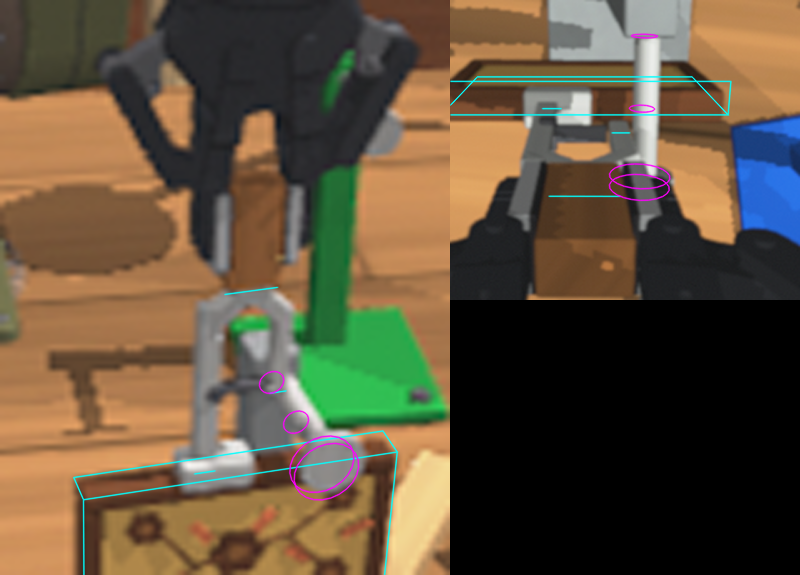

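The pin sits about 2 mm further left (+y) than my model: head at (330,463) against the modelled (324,468). 29 mm of sliding remains.

Request:
{"api": "step_arm", "payload": {"series": "0 10 0 0 0 0 255; 0 10 0 0 0 0 255; 0 9 0 0 0 0 255; 0 0 0 0 0 0 255; 0 0 0 0 0 0 255"}}

```text
clock: 10.6
ee_pos: [0.513, 0.1906, 0.2933]
orientation: [-0.0, -0.056, 0.998, -0.0]
wrist_force: [-0.5, 0.4, -3.5]
width: 0.0233
gripper_force: 70.6
```

```bash
sed -i 's/\.1880,0/.1900,0/' look.py; python3 look.py 5
```

```text
[0.51303938 0.19061198 0.29325737] 6.436485949687892
```

View pics/z5.png

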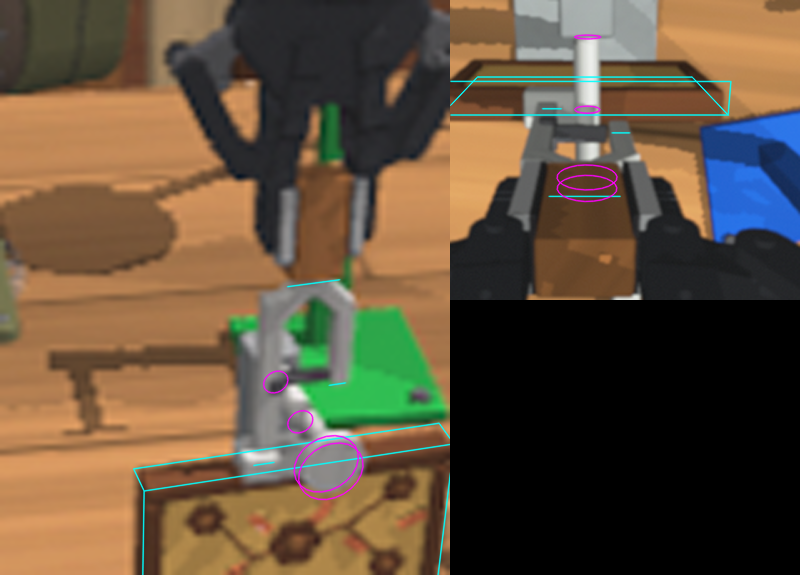

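The pin (column 587 in the wrist inset) lies under the mouth (about 557–608), roughly 1 mm off. Pushing down in steps.

Request:
{"api": "step_arm", "payload": {"series": "0 1 10 0 0 0 255; 0 0 10 0 0 0 255; 0 0 8 0 0 0 255; 0 0 6 0 0 0 255; 0 0 6 0 0 0 255", "squeeze": 100}}

```text
clock: 11.32
ee_pos: [0.5142, 0.1906, 0.2542]
orientation: [0.002, -0.056, 0.998, -0.001]
wrist_force: [0.8, -3.6, 4.7]
width: 0.0226
gripper_force: 98.5
```

Request:
{"api": "step_arm", "payload": {"series": "0 0 5 0 0 0 255; 0 0 5 0 0 0 255; 0 0 4 0 0 0 255; 0 0 0 0 0 0 255"}}

```text
clock: 11.82
ee_pos: [0.512, 0.192, 0.238]
orientation: [-0.001, -0.056, 0.998, 0.0]
wrist_force: [-0.4, -1.3, -2.7]
width: 0.0227
gripper_force: 99.0
```

Request:
{"api": "step_arm", "payload": {"series": "0 0 3 0 0 0 255; 0 0 2 0 0 0 255; 0 0 0 0 0 0 255"}}

```text
clock: 12.2
ee_pos: [0.5128, 0.1917, 0.2341]
orientation: [-0.0, -0.056, 0.998, 0.0]
wrist_force: [-0.4, 0.6, -2.1]
width: 0.023
gripper_force: 99.0
```

Request:
{"api": "step_arm", "payload": {"series": "0 0 2 0 0 0 255; 0 0 0 0 0 0 255"}}

```text
clock: 12.45
ee_pos: [0.5133, 0.1922, 0.2328]
orientation: [0.001, -0.056, 0.998, 0.001]
wrist_force: [-0.7, 2.1, -1.1]
width: 0.023
gripper_force: 99.7
```

Request:
{"api": "step_arm", "payload": {"series": "0 0 1 0 0 0 255; 0 0 1 0 0 0 255; 0 0 0 0 0 0 255"}}

```text
clock: 12.82
ee_pos: [0.5134, 0.1922, 0.2325]
orientation: [0.001, -0.056, 0.998, 0.001]
wrist_force: [-3.0, 1.2, 9.3]
width: 0.023
gripper_force: 100.9
```

Seated, with the push carried by the pin. Relieving the press and releasing gently.

Request:
{"api": "step_arm", "payload": {"series": "0 0 -1 0 0 0 255; 0 0 0 0 0 0 150; 0 0 0 0 0 0 120; 0 0 0 0 0 0 60; 0 0 0 0 0 0 0", "squeeze": 20}}

```text
clock: 13.45
ee_pos: [0.513, 0.1915, 0.2311]
orientation: [-0.0, -0.056, 0.998, -0.0]
wrist_force: [0.2, 0.1, 0.1]
width: 0.0791
gripper_force: 0.0
```

Request:
{"api": "step_arm", "payload": {"series": "0 0 0 0 0 0 0; 0 0 0 0 0 0 0; 0 0 -15 0 0 0 0; 0 0 -30 0 0 0 0; 0 0 -50 0 0 0 0"}}

```text
clock: 14.08
ee_pos: [0.512, 0.1913, 0.3267]
orientation: [-0.002, -0.056, 0.998, -0.0]
wrist_force: [0.6, 0.3, -0.5]
width: 0.0856
gripper_force: 0.0
```

Request:
{"api": "step_arm", "payload": {"series": "0 0 -50 0 0 0 0; 0 0 0 0 0 0 0; 0 0 0 0 0 0 0; 0 0 0 0 0 0 0; 0 0 0 0 0 0 0"}}

```text
clock: 14.7
ee_pos: [0.5124, 0.1914, 0.375]
orientation: [-0.001, -0.056, 0.998, -0.0]
wrist_force: [-0.8, 0.2, 0.4]
width: 0.0857
gripper_force: 0.0
```

```bash
python3 - <<'E'
from h import *
S1=ctrl.grab_frame("scene")[...,::-1]
for i in range(8): ctrl.grab_frame("top")
W=wcam();w=ctrl.grab_frame("wrist")[...,::-1];S2=ctrl.grab_frame("scene")[...,::-1]
print("motion",np.abs(S1[100:330].astype(int)-S2[100:330]).max(), ctrl.state()["clock"])
a=cv2.resize(S2[140:255,265:355],(450,575),interpolation=cv2.INTER_CUBIC);b=cv2.resize(w,(350,262))
d=cv2.resize(S2[150:330,60:260],(350,313))
cv2.imwrite("pics/z6.png",np.hstack([a,np.vstack([b,d])]))
E
```

```text
motion 90 15.25
```

View pics/z6.png

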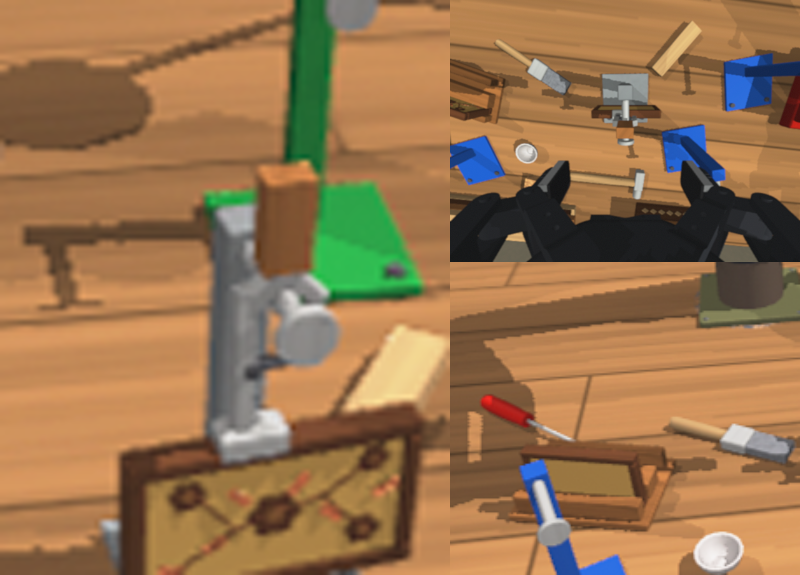

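The panel hangs on the pin with the inlay outward and the latch level beneath the pin (265,370). The spare is still in the rack, and the brush and tin haven't moved. I'll wait for any sway to settle.

Request:
{"api": "step_arm", "payload": {"series": "0 0 0 0 0 0 0; 0 0 0 0 0 0 0; 0 0 0 0 0 0 0; 0 0 0 0 0 0 0; 0 0 0 0 0 0 0"}}

```text
clock: 15.88
ee_pos: [0.513, 0.1916, 0.3763]
orientation: [-0.0, -0.056, 0.998, -0.0]
wrist_force: [1.1, 0.8, -0.5]
width: 0.0853
gripper_force: 0.0
```

Request:
{"api": "step_arm", "payload": {"series": "0 0 0 0 0 0 0; 0 0 0 0 0 0 0; 0 0 0 0 0 0 0; 0 0 0 0 0 0 0; 0 0 0 0 0 0 0"}}

```text
clock: 16.5
ee_pos: [0.513, 0.1916, 0.3763]
orientation: [-0.0, -0.056, 0.998, -0.0]
wrist_force: [-0.3, -0.4, -0.2]
width: 0.0854
gripper_force: 0.0
```

Request:
{"api": "step_arm", "payload": {"series": "0 0 0 0 0 0 0; 0 0 0 0 0 0 0; 0 0 0 0 0 0 0; 0 0 0 0 0 0 0; 0 0 0 0 0 0 0"}}

```text
clock: 17.12
ee_pos: [0.513, 0.1916, 0.3763]
orientation: [-0.0, -0.056, 0.998, -0.0]
wrist_force: [-0.2, 0.4, -0.1]
width: 0.0854
gripper_force: 0.0
```

```bash
cat > mo.py <<'E'
from h import *
F=[ctrl.grab_frame("scene").astype(int)[165:300,265:360] for i in range(8)]
print([(int(np.abs(f-F[0]).max()),int((np.abs(f-F[0]).max(2)>25).sum())) for f in F], ctrl.state()["clock"])
D=np.argwhere(np.abs(F[-1]-F[0]).max(2)>25); print(D.min(0)+[165,265] if len(D) else "",D.max(0)+[165,265] if len(D) else "")
E
python3 mo.py
```

```text
[(0, 0), (3, 0), (3, 0), (4, 0), (4, 0), (4, 0), (4, 0), (3, 0)] 17.525
```

Still. Handing in.

```bash
python3 -c "
from workcell import ctrl
print(ctrl.close_job())"
```

```text
the job is handed in; nothing more can be done
None
```

The hooked panel hangs still on the grey stand's pin, inlay facing away from the robot and latch shut beneath the pin; the job was handed in at about 17.5 s, though the panel's edge briefly bumped the pin on the way in (about 20 N) with no visible slip in the grip.

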